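Hold a clock plate over the inspection camera

TASK

Take just the top brass plate off the brass stack and hold it over the upward-looking inspection camera: centred on the lens, long side along the camera's long blue base, level and still, with its underside about 50 mm above the lens glass. Keep the plate flat all the way, do not bump the camera, and leave the other plates and everything else on the bench where they lie. Finish while still holding the plate there; do not put it down.

Things in the scene. Friction and masses are not known exactly. Their poses are not given: they have to be found in the camera images.
- brass_top: A flat brass clock plate with dark hole marks, 96 long (its x) x 44 wide (its y) x 10 mm thick (its z), about 340 g. Origin: centre of its underside. Top plate of three on a brown wooden stand, its top face 55 mm above the bench. Fingers closed across its width should reach at most 8 mm below its top face, or they also catch the plate under it.
- brass_mid: A flat brass clock plate with dark hole marks, 96 long (its x) x 44 wide (its y) x 10 mm thick (its z), about 340 g. Origin: centre of its underside. The middle plate of the brass stack, right under brass_top, loose; stays on the stack. Plates of a stack lie within a few mm and a few degrees of one another.
- brass_low: A flat brass clock plate with dark hole marks, 96 long (its x) x 44 wide (its y) x 10 mm thick (its z), about 340 g. Origin: centre of its underside. The bottom plate of the brass stack, loose, lying on the stand (120 x 68 x 25 mm, fixed, roughly aligned with the plate); stays.
- steel_top: A flat grey steel clock plate with dark hole marks, 96 long (its x) x 44 wide (its y) x 10 mm thick (its z), about 330 g. Origin: centre of its underside. The top one of a stack of two steel plates on a like stand (top face 45 mm above the bench); stays.
- steel_low: A flat grey steel clock plate with dark hole marks, 96 long (its x) x 44 wide (its y) x 10 mm thick (its z), about 330 g. Origin: centre of its underside. The lower steel plate, on its fixed stand (120 x 68 x 25 mm); stays.
- camera: Inspection camera looking up, fixed: blue base 110 long (its x) x 66 wide (its y) x 14 mm high, black barrel 52 mm in diameter on it, a white ring light 60 mm in diameter on top around the lens, 70 mm high in all; a small focus knob sticks out 38 mm to +y. Origin: centre of its underside.
- lens (a point): Centre of the camera's lens glass, in the middle of the white ring, on the camera's top, 70 mm above the bench. Axes as the camera's.
- loupe: Black eye loupe standing on the bench, 42 mm in diameter, 42 mm high; bystander. Origin: centre of its underside.
- dish: Closed round clear dish with a white lid, 72 mm in diameter, 24 mm high; bystander. Origin: centre of its underside.
- screwdriver: Screwdriver lying on the bench, 140 mm long; bystander. Its x runs from handle to blade.
- hammer: Small hammer lying on the bench, 200 mm long; bystander. Its x runs from handle to head.

How it is judged:
On the way:
1. the top brass plate is lifted clear of the stack in the fingers, flat (z of brass_top in the frame of brass_mid above 0.03 m and contact force between brass_top and brass_mid below 0.05 N and contact force between the fingers and brass_top above 1 N and angle between brass_top's own z axis and vertical below 0.2 rad), for 0.2 s.
At the end, for the whole second after the job is handed in: Held by the fingers alone within 15 mm of centred over the lens, underside 35 to 65 mm above the glass, long side within 7 degrees of the camera base (either way round), level within 5 degrees, still; other brass plates within 12 mm and other things within 20 mm of their starts (horizontal distance between brass_top and lens below 0.015 m and z of brass_top in the frame of lens between 0.035 and 0.065 m and angle between the x axis of brass_top and the x axis of camera, either way round below 0.12 rad and angle between brass_top's own z axis and vertical below 0.087 rad and linear speed of brass_top below 0.015 m/s and angular speed of brass_top below 0.1 rad/s and contact force between the fingers and brass_top above 1 N and contact force between brass_top and camera below 0.05 N and contact force between brass_top and brass_mid below 0.05 N and contact force between brass_top and steel_top below 0.05 N and distance of each of brass_mid, brass_low from where it was at the start of the episode below 0.012 m and distance of each of steel_low, steel_top, loupe, dish, screwdriver, hammer from where it was at the start of the episode below 0.02 m); the arm keeps its last pose, push and grip.
It fails at once if the camera is bumped (over 3 N) (contact force between any of the arm, the fingers, brass_top and camera above 3 N).
It fails at once if the plate is tipped more than 20 degrees (angle between brass_top's own z axis and vertical above 0.35 rad).
It fails at once if another brass plate is shifted more than 15 mm (distance of any of brass_mid, brass_low from where it was at the start of the episode above 0.015 m).
It fails at once if a bystander is shifted more than 25 mm (distance of any of steel_low, steel_top, loupe, dish, screwdriver, hammer from where it was at the start of the episode above 0.025 m).
It also fails if it takes over 43 s, if anything falls off the work surface, if the arm or the gripper's body presses on something with over 40 N, if the wrist force passes 120 N, or if a joint passes its speed limit or range.

ROBOT

A 6-joint arm with a two-finger parallel gripper is mounted at the origin on the work surface. World frame = base frame: x ahead of the robot, y to its left, z up, the work surface at z = 0. Lengths are in m, angles in rad, forces in N, time in s.
With the tool pointing down it reaches from about 0.275 to 0.725 m from the base axis. Payload 15.9 kg.
Tool frame: the origin (TCP) lies at the very end of the fingers, on their centre line; the grasp point (between the pads) lies 19 mm behind it; z points along the fingers, y is the line along which they close (so a half turn about z gives the same grasp; the last joint's range is limited). The gripper opens to 85 mm and grips with 20 to 120 N. Pads are 22 mm wide; open, the fingers measure 114 mm over their backs; the gripper's body (76 mm by 85 mm) begins 54 mm behind the grasp point. The pads swing forward as they close: fully open they stand 13 mm farther back than shut.
Start: joints at [-1.211, 0.213, -0.034, 1.323, 0, 1.571], TCP at [0.176, -0.468, 0.231] pointing down, gripper open.
Joint ranges: [-2.98, 2.98], [-0.74, 1.72], [-1.14, 1.35], [-2.1, 2.04], [-1.57, 1.44], [-3.14, 3.14]. Speed limits (rad/s): [1.89, 1.89, 2.39, 2.57, 3.14, 3.14].

INTERFACE

Orientations are given as a rotation vector (axis times angle).
In Python, from plant import robot, job, readout, capture, get_calibration gives the robot as it stands (robot), with the cameras as plain functions, the job (job) and the readings (readout).
- The arm moves only by the tool jog_arm, called after "Request:" in YAML: its name, and indented under it one key for each argument. Schema: {"type":"object","properties":{"increments":{"type":"array","items":{"type":"array","items":{"type":"number"},"minItems":6,"maxItems":6},"minItems":1,"maxItems":12},"finger_gap":{"type":"number"},"force":{"type":"number"},"only":{"type":"string"},"quiet":{"type":"boolean"},"lines":{"type":"string"}},"required":["increments"],"additionalProperties":false}. increments is a list of rows, 1 to 12 of them, each of 6 numbers: dx, dy, dz in a scale on which 1.0 is 0.5 m, then a rotation vector rx, ry, rz in parts of the range, where 1.0 means 180 degrees; each row is the pose to reach, as a shift and turn from the pose commanded when the call began, along the tool's axes at that moment; what a row does not reach only later rows make up. A row lasts 1/10 s, in which the tool goes at most 0.05 m and 0.15 rad, less where a joint would pass 70% of its speed; a pose out of reach is approached as far as the arm can. finger_gap is the opening from 0.0 (shut) to 1.0 (fully open), set as the call begins (left out keeps the last). The fingers move at their own pace and stop on an object; force is the grip in N (left out, the last holds). Time passes only in rows, so rows that do not move let the fingers close. The tool returns the time, the measured TCP pose, the force, the opening and the grip force at its end. only (a regular expression) keeps the lines of the reply that match it, lines (a string "A,B") keeps lines A to B, and quiet returns only ok. No shift or turn number may pass 1 either way. Input that does not fit is refused with a message, and nothing moves.
- readout.get_state(): the state, without advancing time (a new reading comes with each control period).
- capture(name): name is "scene" or "top" or "wrist"; returns the picture (400x640x3 uint8, red, green, blue); there is no depth.
- get_calibration(name): a dict with "K" (3x3 intrinsics, pixels), "k1" (the pictures are not rectified: a ray, as slopes to the right and down, at radius r is drawn at 1 + k1 r^2 times it, then the intrinsics apply), "eye" and "orientation" of the camera in the world; the wrist camera has in their place "hand_eye" (4x4, takes a point from camera to tool coordinates, whose origin is the TCP and whose axes are the flange's). Camera axes: x right, y down, z forward; pixel columns grow to the right and rows downward; lengths in m; the calibration is good to about 2 mm. A picture is of the moment at which its call begins: read the wrist's pose just before it. get_calibration takes no time and is no camera call.
- job.sign_off(): hands the job in; it is judged then, once.
The state is a dict: "time": time; "joint_positions": joint angles; "qvel": joint speeds; "joint_torque": joint torques, N m; "eef_pos": TCP position; "ee_rot": TCP orientation; "force": force on the tool from outside, world axes, zero at the start; "torque": the same for the moment, N m; "width": opening from 0.0 (shut) to 1.0 (fully open); "finger_force": force on a finger pad.
Only numpy, scipy, OpenCV 4.12 (cv2) and the standard library are available. Lean on these libraries where they do the work, as an engineer would, in place of code of your own. Each camera call takes 0.05 s, during which the arm holds its last target. There are 200 camera calls.

## Working session

There is one attempt and no reset: what is moved stays moved. The work goes in short steps, Python scripts to look and compute and a tool call to move; the robot and the scene stay as the last step left them, time stands still between calls to the robot, and variables do not carry over. Pictures are saved under pics/ and viewed, at most 10 in all, crops included, and the job is handed in when it is done.

```bash
ls; mkdir -p pics
```

Run:
```python
from plant import robot, job, readout, capture, get_calibration
import cv2,numpy as np
s=readout.get_state();print(s)
for n in("scene","top","wrist"):
    print(n,get_calibration(n)); cv2.imwrite(f"pics/{n}0.png",capture(n)[:,:,::-1])
```

```text
pics
plant.py
{'time': 0.0, 'joint_positions': array([-1.21103023e+00,  2.13392607e-01, -3.50315189e-02,  1.32348231e+00,
       -2.71650564e-06,  1.57078395e+00]), 'qvel': array([ 0.00115624, -0.00083125,  0.0009306 ,  0.00075331,  0.00011973,
       -0.00117502]), 'joint_torque': array([-1.53006786e-03, -6.86157560e+01,  4.87120950e+01,  1.72204140e-02,
       -9.68564450e-05, -5.65439314e-05]), 'eef_pos': array([ 0.17591403, -0.46768993,  0.23080888]), 'ee_rot': array([-3.08982428e+00, -5.61900311e-01,  3.16061428e-04]), 'force': array([-0.35069981, -0.4762413 ,  0.1778624 ]), 'torque': array([ 0.01040897, -0.02417799,  0.01452367]), 'finger_force': 0.0, 'width': 1.0028746092682728}
scene {'K': array([[420.1926459 ,   0.        , 321.99366481],
       [  0.        , 420.1926459 , 199.3333711 ],
       [  0.        ,   0.        ,   1.        ]]), 'k1': -0.09525742485155912, 'eye': array([1.17940347, 0.5725687 , 0.69457581]), 'orientation': array([-1.01696155, -2.24732536,  1.17579021])}
top {'K': array([[391.53933092,   0.        , 314.86947315],
       [  0.        , 391.53933092, 199.34930606],
       [  0.        ,   0.        ,   1.        ]]), 'k1': 0.021476395476222165, 'eye': array([0.31797039, 0.01847881, 1.30375903]), 'orientation': array([-2.17048879,  2.14139031, -0.1875441 ])}
wrist {'K': array([[312.49824346,   0.        , 323.04118533],
       [  0.        , 312.49824346, 199.19820646],
       [  0.        ,   0.        ,   1.        ]]), 'k1': -0.0529450756944229, 'hand_eye': array([[ 8.41250201e-04, -9.56531836e-01, -2.91626711e-01,
         7.41238171e-02],
       [ 9.99999641e-01,  7.76526384e-04,  3.37684061e-04,
         2.47406054e-05],
       [-9.65497191e-05, -2.91626891e-01,  9.56532147e-01,
        -1.43324916e-01],
       [ 0.00000000e+00,  0.00000000e+00,  0.00000000e+00,
         1.00000000e+00]])}
```

View pics/top0.png

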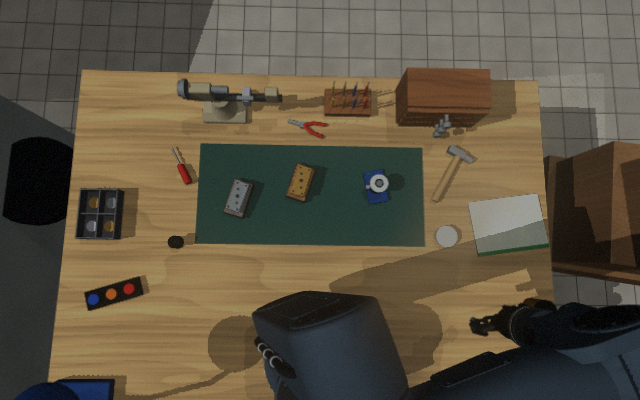

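View pics/scene0.png

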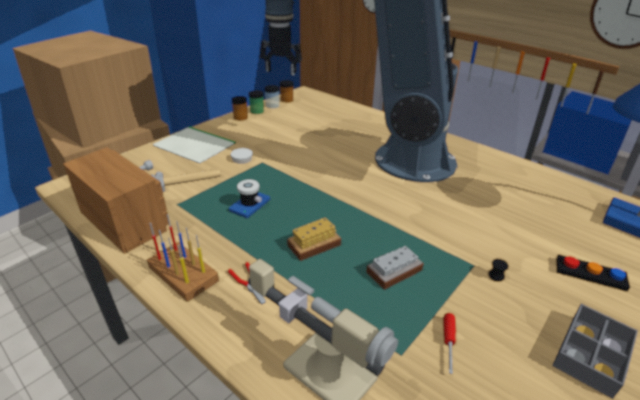

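The top view shows the brass stack at about (301,183), the inspection camera's ring at (377,183) and the steel stack at (238,198). In the scene view, the brass stack is at about (315,235) and the ring at (248,187). Next I'll write helpers and measure from both views.

Create h.py:
```python
import cv2,numpy as np
from scipy.spatial.transform import Rotation as R
from plant import robot, job, readout, capture, get_calibration
def pose(n,s=None):
    c=get_calibration(n)
    if n!="wrist": return c,np.array(c["eye"]),R.from_rotvec(c["orientation"]).as_matrix()
    T=np.array(c["hand_eye"]); A=R.from_rotvec(s["ee_rot"]).as_matrix()
    return c,A@T[:3,3]+s["eef_pos"],A@T[:3,:3]
def rays(n,px,s=None):
    c,e,M=pose(n,s)
    p=cv2.undistortPoints(np.float64(px).reshape(-1,1,2),c["K"],np.array([c["k1"],0,0,0,0.]))[:,0]
    d=np.c_[p,np.ones(len(p))]@M.T
    return e,d/np.linalg.norm(d,axis=1)[:,None]
def plane(n,px,z,s=None):
    e,d=rays(n,px,s); return e+d*((z-e[2])/d[:,2])[:,None]
def meet(views):  # [(eye,dir)] least squares point and miss
    A=sum(np.eye(3)-np.outer(d,d) for e,d in views); b=sum((np.eye(3)-np.outer(d,d))@e for e,d in views)
    p=np.linalg.solve(A,b); return p,[np.linalg.norm(np.cross(p-e,d)) for e,d in views]
def mask(im,lo,hi,box):
    m=cv2.inRange(cv2.cvtColor(im,cv2.COLOR_BGR2HSV),lo,hi); k=np.zeros_like(m); x0,y0,x1,y1=box
    k[y0:y1,x0:x1]=m[y0:y1,x0:x1]; return k
def biggest(m): return max(cv2.findContours(m,0,1)[0],key=cv2.contourArea)
```

Run:
```python
from h import *
t=cv2.imread("pics/top0.png");s=cv2.imread("pics/scene0.png")
a=cv2.resize(t[150:220,270:410],None,fx=5.7,fy=5.7,interpolation=2)[:290]
a=cv2.resize(t[155:210,280:400],(800,300)); b=cv2.resize(s[170:260,220:350],(430,298))
b=cv2.resize(s[175:265,220:350],(433,300))
o=np.zeros((600,800,3),np.uint8);o[:300]=a;o[300:,:433]=b;cv2.imwrite("pics/crop.png",o)
print(cv2.cvtColor(t,cv2.COLOR_BGR2HSV)[[183,178,200,183],[298,301,372,384]])
```

```text
[[ 18 158 126]
 [ 19 150 119]
 [110 165  85]
 [ 66   9 139]]
```

View pics/crop.png

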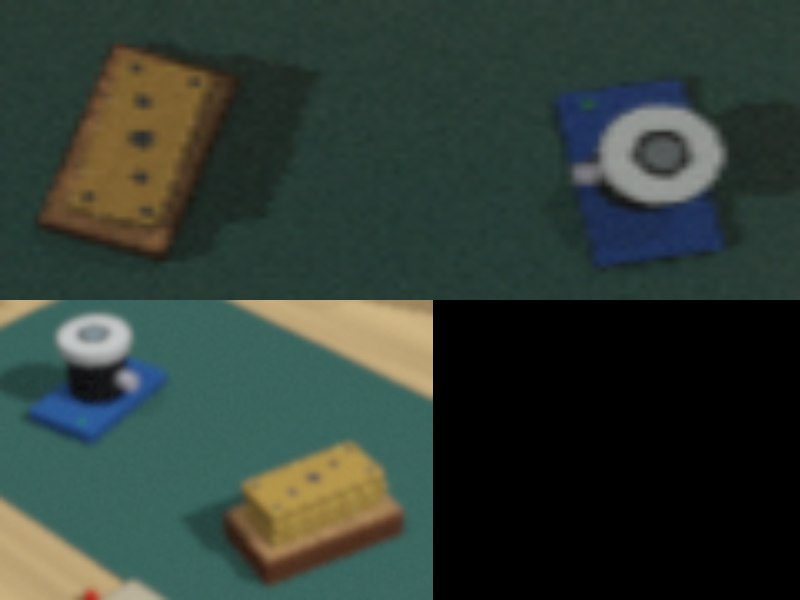

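The crop shows the brass plate's centre hole at top (301.2,180.5) and scene (313.9,228.1). The lens is at top (379.1,182.9) and scene (248.2,185.2). The blue base runs up and slightly left in the top view.

Run:
```python
from h import *
for n,a,b in(("brass",(301.2,180.5),(313.9,228.1)),("lens",(379.1,182.9),(248.2,185.2))):
    v=[(e,d[0]) for e,d in(rays("top",[a]),rays("scene",[b]))]
    p,m=meet(v); print(n,p.round(4),np.round(m,4))
c=lambda x,y:(280+(x+.5)*.15-.5,155+(y+.5)*55/300-.5)
h=plane("top",[c(136,68),c(194,82),c(146,210),c(88,196)],.055)
print(h.round(3)); d=(h[0]-h[3]+h[1]-h[2]);print("yaw plate",np.degrees(np.arctan2(d[1],d[0])))
t=cv2.imread("pics/top0.png")
k=mask(t,(100,110,40),(125,255,255),(355,160,400,210)); w=plane("top",np.argwhere(k)[:,::-1],.014)[:,:2].astype(np.float32)
r=cv2.minAreaRect(w);print("base",r)
```

```text
brass [0.5656 0.0338 0.0529] [0.0011 0.0011]
lens [ 0.5587 -0.2174  0.0677] [0.0014 0.0014]
[[0.61  0.038 0.055]
 [0.602 0.009 0.055]
 [0.524 0.031 0.055]
 [0.532 0.06  0.055]]
yaw plate -15.792480802694064
base ((0.5591434240341187, -0.21615348756313324), (0.10997091233730316, 0.06760548800230026), 10.793244361877441)
```

Both heights agree: plate top 53 mm against 55, lens 68 mm against 70. The base measures 110 x 68 mm at +10.8°, and the plate lies at -15.8°. Now I'll travel partway while turning, and check which way joint 6 goes.

The rows are not in the units I measure in: shifts go in shares of 0.5 m and turns go in shares of 180 degrees. I convert before sending: 0.2 m / 0.5 = 0.4, 0.05 m / 0.5 = 0.1, -0.6 rad / 3.1416 = -0.191.

Request:
jog_arm:
  increments:
    - [0.1,-0.06,0,0,0,-0.0477]
    - [0.2,-0.12,0,0,0,-0.0955]
    - [0.3,-0.18,0,0,0,-0.1432]
    - [0.4,-0.24,0,0,0,-0.191]

```text
time: 0.55
eef_pos: [0.3009, -0.3096, 0.2312]
ee_rot: [-2.783, -1.458, -0.0]
force: [0.6, -1.7, 0.1]
width: 1.002
finger_force: 0.0
```

```bash
python3 -c "
from plant import robot, job, readout, capture, get_calibration
print(readout.get_state()['joint_positions'])"
```

```text
[-7.99666185e-01  7.28992618e-02 -1.99041373e-01  1.29891607e+00
  5.81539089e-05  1.37671298e+00]
```

Create go.py:
```python
from h import *
import sys
# target TCP x y z, tool x yaw deg -> shift and turn along tool axes (tool down)
x,y,z,yaw=map(float,sys.argv[1:]); s=readout.get_state(); A=R.from_rotvec(s["ee_rot"])
a=np.radians(yaw); c,n=np.cos(a),np.sin(a); B=R.from_matrix(np.array([[c,n,0],[n,-c,0],[0,0,-1.]]))
print(s["time"],"pos",s["eef_pos"].round(4),"row",(A.inv().apply(np.array([x,y,z])-s["eef_pos"])).round(4),(A.inv()*B).as_rotvec().round(4),"f",s["force"].round(1),"w",s["width"],"q6",s["joint_positions"][5].round(2))
```

```bash
python3 go.py 0.566 0.034 0.2 164.2
```

```text
0.55 pos [ 0.3009 -0.3096  0.2312] row [0.4334 0.0223 0.0312] [ 0.0000e+00 -1.0000e-04 -1.9006e+00] f [ 0.6 -1.7  0.1] w 1.0024020975611954 q6 1.38
```

Scaled: 0.43 m / 0.5 = 0.86, 0.4 m / 0.5 = 0.8, -1.9 rad / 3.1416 = -0.6048.

Request:
jog_arm:
  increments:
    - [0.2,0.01,0,0,0,-0.1432]
    - [0.4,0.02,0.02,0,0,-0.2865]
    - [0.6,0.03,0.04,0,0,-0.4138]
    - [0.8,0.04,0.06,0,0,-0.5411]
    - [0.86,0.04,0.06,0,0,-0.6048]
    - [0.86,0.04,0.06,0,0,-0.6048]
    - [0.86,0.04,0.06,0,0,-0.6048]
    - [0.86,0.04,0.06,0,0,-0.6048]
    - [0.86,0.04,0.06,0,0,-0.6048]
    - [0.86,0.04,0.06,0,0,-0.6048]
    - [0.86,0.04,0.06,0,0,-0.6048]
    - [0.86,0.04,0.06,0,0,-0.6048]

```text
time: 1.75
eef_pos: [0.5633, 0.0298, 0.2008]
ee_rot: [-0.585, -3.086, 0.0]
force: [0.2, 0.7, 0.6]
width: 1.005
finger_force: 0.0
```

Request:
jog_arm:
  increments:
    - [0,0,0,0,0,0]
    - [0,0,0,0,0,0]
    - [0,0,0,0,0,0]
    - [0,0,0,0,0,0]

```text
time: 2.15
eef_pos: [0.5634, 0.0294, 0.2013]
ee_rot: [-0.6, -3.084, 0.0]
force: [0.0, 0.6, 0.4]
width: 1.001
finger_force: 0.0
```

```bash
python3 go.py 0.566 0.034 0.2 164.2
```

Run:
```python
from h import *
import pickle
s=readout.get_state(); im=capture("wrist")[:,:,::-1]; cv2.imwrite("pics/w1.png",im); pickle.dump(s,open("w1.pkl","wb"))
```

```text
2.15 pos [0.5634 0.0294 0.2013] row [-0.0007  0.0053  0.0013] [-0.     -0.     -0.1084] f [0.  0.6 0.4] w 1.000522839114212 q6 0.44
```

View pics/w1.png

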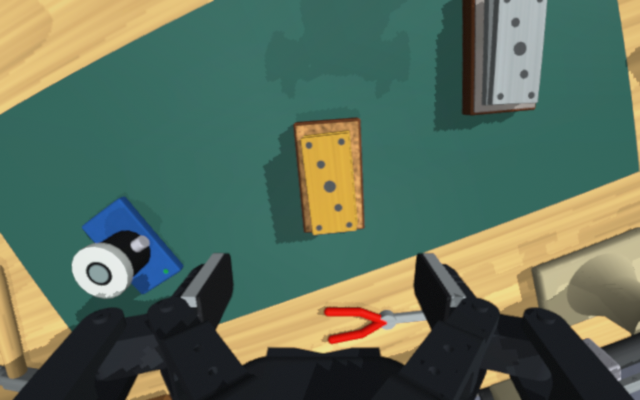

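The wrist view shows the top plate at about (328,185), with corner holes near (309,145), (341,142), (349,225), (319,227) and the centre hole near (330,186). The lens ring is at (99,272).

Create holes.py:
```python
from h import *
def holes(im,box):   # dark marks inside the brass outline
    b=mask(im,(15,90,90),(35,255,255),box); c=biggest(b)
    f=np.zeros_like(b); cv2.drawContours(f,[cv2.convexHull(c)],-1,255,-1); f=cv2.erode(f,np.ones((3,3)))
    g=cv2.cvtColor(im,cv2.COLOR_BGR2GRAY); g[f==0]=255
    n,l,st,ce=cv2.connectedComponentsWithStats((g<110).astype(np.uint8))
    return [(ce[i].round(2).tolist(),int(st[i,4])) for i in range(1,n) if st[i,4]>6]
```

Run:
```python
from holes import *
import pickle
s=pickle.load(open("w1.pkl","rb")); im=cv2.imread("pics/w1.png")
H=holes(im,(285,110,375,245))
w=plane("wrist",[p for p,a in H],.055,s)
for (p,a),q in zip(H,w): print(p,a,q.round(4))
c=max(H,key=lambda h:h[1])[0]
print("centre", meet([(e,d[0]) for e,d in (rays("wrist",[c],s),rays("top",[(301.2,180.5)]),rays("scene",[(313.9,228.1)]))]))
m=mask(im,(15,90,90),(35,255,255),(285,110,375,245)); ct=biggest(m)
r=cv2.minAreaRect(plane("wrist",ct[:,0],.055,s)[:,:2].astype(np.float32));print(r)
```

```text
[340.91, 141.09] 22 [0.5304 0.0602 0.055 ]
[299.59, 153.24] 51 [0.5265 0.0206 0.055 ]
[308.38, 145.0] 21 [0.5226 0.0311 0.055 ]
[320.46, 164.08] 37 [0.5432 0.0347 0.055 ]
[301.91, 176.89] 35 [0.548  0.0138 0.055 ]
[329.4, 186.06] 87 [0.5661 0.0347 0.055 ]
[303.6, 194.12] 25 [0.5643 0.0086 0.055 ]
[305.28, 209.36] 39 [0.5791 0.0041 0.055 ]
[337.7, 207.27] 30 [0.589  0.0343 0.055 ]
[348.62, 224.38] 13 [0.6097 0.0379 0.055 ]
[308.47, 228.07] 30 [ 0.5985 -0.0006  0.055 ]
[318.62, 227.38] 13 [0.6016 0.0091 0.055 ]
centre (array([0.56602731, 0.0341483 , 0.05326845]), [np.float64(0.0006131756287902035), np.float64(0.0012792799767814694), np.float64(0.001114886991110127)])
((0.5614577531814575, 0.03737257421016693), (0.056930508464574814, 0.10768309235572815), 72.42507934570312)
```

```bash
python3 go.py 0.566 0.0345 0.1 164.35
```

```text
2.2 pos [0.5634 0.0294 0.2013] row [-0.0005  0.0057  0.1013] [ 0.     -0.     -0.1105] f [-0.8 -0.2 -0.2] w 0.9972700624903581 q6 0.44
```

Scaled: 0.1 m / 0.5 = 0.2, 0.08 m / 0.5 = 0.16, -0.1105 rad / 3.1416 = -0.0352.

Request:
jog_arm:
  increments:
    - [-0.001,0.0114,0.08,0,0,-0.035]
    - [-0.001,0.0114,0.16,0,0,-0.0352]
    - [-0.001,0.0114,0.2,0,0,-0.0352]
    - [-0.001,0.0114,0.2,0,0,-0.0352]
    - [-0.001,0.0114,0.2,0,0,-0.0352]
    - [-0.001,0.0114,0.2,0,0,-0.0352]
  finger_gap: 0.65

```text
time: 2.8
eef_pos: [0.567, 0.0346, 0.103]
ee_rot: [0.425, 3.11, 0.001]
force: [1.2, 0.1, -0.1]
width: 0.652
finger_force: 0.0
```

```bash
python3 go.py 0.566 0.0345 0.1 164.35
```

Run:
```python
from h import *
import pickle
s=readout.get_state(); im=capture("wrist")[:,:,::-1]; cv2.imwrite("pics/w2.png",im); pickle.dump(s,open("w2.pkl","wb"))
```

```text
2.8 pos [0.567  0.0346 0.103 ] row [ 0.001  -0.0003  0.003 ] [0.0008 0.0022 0.0014] f [ 1.2  0.1 -0.1] w 0.6523950942142113 q6 0.33
```

View pics/w2.png

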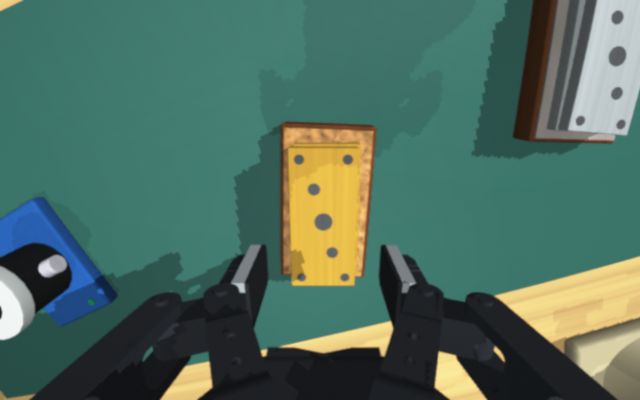

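The plate is centred between the fingers, with its centre hole at (323,222). The pad tips at (266,247) and (381,247) put the fingertips about 6 mm behind the TCP at this opening, or about 3.5 mm at 44 mm. I'll check the height from the two wrist views.

Run:
```python
from holes import *
import pickle
s1=pickle.load(open("w1.pkl","rb"));s=pickle.load(open("w2.pkl","rb"));im=cv2.imread("pics/w2.png")
H=holes(im,(275,120,380,295))
for p,a in H: print(p,a,plane("wrist",[p],.055,s)[0].round(4))
c=max(H,key=lambda h:h[1])[0]
v=[(e,d[0]) for e,d in(rays("wrist",[(329.4,186.06)],s1),rays("wrist",[c],s))]
print(meet(v)); v+=[(e,d[0]) for e,d in (rays("top",[(301.2,180.5)]),rays("scene",[(313.9,228.1)]))]
print(meet(v))
```

```bash
python3 go.py 0.566 0.0345 0.0455 164.35
```

```text
[284.8, 158.32] 41 [0.5199 0.0232 0.055 ]
[298.5, 159.14] 58 [0.5227 0.0312 0.055 ]
[347.47, 159.07] 57 [0.5307 0.0602 0.055 ]
[286.57, 178.29] 7 [0.5323 0.0205 0.055 ]
[313.41, 188.99] 70 [0.5435 0.0348 0.055 ]
[322.94, 221.56] 174 [0.5663 0.0347 0.055 ]
[284.25, 241.75] 8 [0.5733 0.0059 0.055 ]
[331.68, 252.19] 57 [0.5892 0.0344 0.055 ]
[287.27, 272.08] 60 [0.5957 0.0009 0.055 ]
[300.51, 276.23] 43 [0.6013 0.0088 0.055 ]
[344.5, 277.0] 26 [0.61   0.0381 0.055 ]
(array([0.5656464 , 0.03484239, 0.05680053]), [np.float64(2.403540662039337e-05), np.float64(2.4035406620405257e-05)])
(array([0.56624459, 0.03431186, 0.05357421]), [np.float64(0.00031913466839054885), np.float64(0.0006140138736667297), np.float64(0.0014344434272754315), np.float64(0.001146073752100286)])
2.85 pos [0.567  0.0346 0.103 ] row [ 0.0011 -0.0004  0.0575] [0.0008 0.0024 0.0015] f [-0.7  0.2 -0.5] w 0.6543089033614433 q6 0.33
```

Measured heights span 53.3 to 56.8 mm, consistent with 55. Now I'll descend.

Scaled: 0.045 m / 0.5 = 0.09, 0.035 m / 0.5 = 0.07.

Request:
jog_arm:
  increments:
    - [0,0,0.04,0,0,0]
    - [0,0,0.07,0,0,0]
    - [0,0,0.09,0,0,0]
    - [0,0,0.09,0,0,0]
    - [0,0,0.09,0,0,0]
    - [0,0,0.09,0,0,0]

```text
time: 3.45
eef_pos: [0.5666, 0.0346, 0.0573]
ee_rot: [0.425, 3.111, 0.0]
force: [-0.5, -0.1, 0.2]
width: 0.65
finger_force: 0.0
```

```bash
python3 go.py 0.566 0.0346 0.0455 164.35
```

```text
3.45 pos [0.5666 0.0346 0.0573] row [ 0.0006 -0.0002  0.0118] [0.0004 0.0013 0.0018] f [-0.5 -0.1  0.2] w 0.6497939649601657 q6 0.33
```

Scaled: 0.011 m / 0.5 = 0.022, 0.008 m / 0.5 = 0.016.

Request:
jog_arm:
  increments:
    - [0,0,0.016,0,0,0]
    - [0,0,0.022,0,0,0]
    - [0,0,0.022,0,0,0]
    - [0,0,0.022,0,0,0]
    - [0,0,0.022,0,0,0]
    - [0,0,0.022,0,0,0]

```text
time: 4.05
eef_pos: [0.5661, 0.0346, 0.0455]
ee_rot: [0.425, 3.112, 0.0]
force: [-0.5, -0.5, 0.6]
width: 0.648
finger_force: 0.0
```

```bash
python3 go.py 0.566 0.0346 0.0455 164.35
```

```text
4.05 pos [0.5661 0.0346 0.0455] row [ 0.0001  0.     -0.    ] [0.0001 0.0002 0.0018] f [-0.5 -0.5  0.6] w 0.6475329760419999 q6 0.33
```

Request:
jog_arm:
  increments:
    - [0,0,0,0,0,0]
    - [0,0,0,0,0,0]
    - [0,0,0,0,0,0]
    - [0,0,0,0,0,0]
    - [0,0,0,0,0,0]
    - [0,0,0,0,0,0]
    - [0,0,0,0,0,0]
    - [0,0,0,0,0,0]
  finger_gap: 0.3
  force: 60

```text
time: 4.85
eef_pos: [0.5661, 0.0346, 0.0458]
ee_rot: [0.425, 3.112, 0.0]
force: [-3.6, 1.3, 7.8]
width: 0.488
finger_force: 60.7
```

```bash
python3 go.py 0.566 0.0346 0.0455 164.35
```

```text
4.85 pos [0.5661 0.0346 0.0458] row [ 0.0001 -0.0001  0.0003] [0.0004 0.0005 0.0018] f [-3.6  1.3  7.8] w 0.4878494015815304 q6 0.33
```

Scaled: -0.06 m / 0.5 = -0.12, -0.05 m / 0.5 = -0.1.

Request:
jog_arm:
  increments:
    - [0,0,-0.004,0,0,0]
    - [0,0,-0.012,0,0,0]
    - [0,0,-0.024,0,0,0]
    - [0,0,-0.04,0,0,0]
    - [0,0,-0.06,0,0,0]
    - [0,0,-0.08,0,0,0]
    - [0,0,-0.1,0,0,0]
    - [0,0,-0.12,0,0,0]
    - [0,0,-0.12,0,0,0]
    - [0,0,-0.12,0,0,0]

```text
time: 5.85
eef_pos: [0.5661, 0.0346, 0.1054]
ee_rot: [0.425, 3.113, 0.0]
force: [-0.3, -0.7, -2.6]
width: 0.493
finger_force: 61.3
```

```bash
python3 go.py 0.566 0.0346 0.15 164.35
```

Run:
```python
from h import *
a=capture("wrist")[:,:,::-1]; b=capture("scene")[:,:,::-1]
cv2.imwrite("pics/w3.png",np.vstack([cv2.resize(a[140:300,160:480],(640,320)),cv2.resize(b[160:260,240:400],(448,280)).copy() if 0 else cv2.copyMakeBorder(cv2.resize(b[160:260,240:400],(448,280)),0,0,0,192,0)]))
```

```text
5.85 pos [0.5661 0.0346 0.1054] row [ 0.      0.     -0.0446] [0.0001 0.0002 0.0019] f [-0.3 -0.7 -2.6] w 0.49251871530560076 q6 0.33
```

View pics/w3.png

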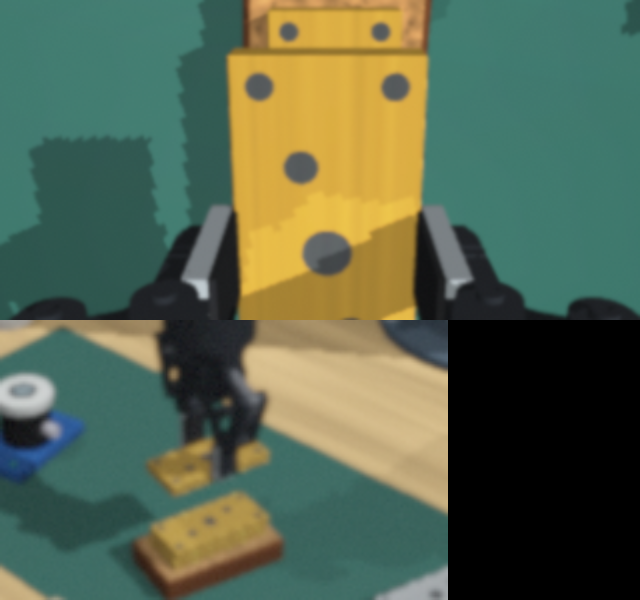

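The picture shows one plate held flat, with its centre hole at crop (327,253), and the wrist force of -2.6 N is less than one plate's 3.3 N but above none. The other two plates are still on the stand. Next I'll refine the lens point and base yaw with the stored views.

Run:
```python
from h import *
import pickle
s=pickle.load(open("w1.pkl","rb"));im=cv2.imread("pics/w1.png")
m=mask(im,(0,0,150),(180,50,255),(60,225,135,305)); c=biggest(m); el=cv2.fitEllipse(cv2.convexHull(c)); print(el)
t=cv2.imread("pics/top0.png"); mt=mask(t,(0,0,95),(180,60,255),(366,168,395,198)); et=cv2.fitEllipse(cv2.convexHull(biggest(mt)));print(et)
v=[(e,d[0]) for e,d in(rays("wrist",[el[0]],s),rays("top",[et[0]]),rays("scene",[(248.2,185.2)]))]
print(meet(v), plane("wrist",[el[0]],.07,s),plane("top",[et[0]],.07))
b=mask(im,(100,110,40),(125,255,255),(70,185,195,310));w=plane("wrist",biggest(b)[:,0],.014,s)[:,:2].astype(np.float32);print(cv2.minAreaRect(w))
```

```bash
python3 go.py 0.559 -0.2175 0.18 190.8
```

```text
((100.85667419433594, 270.13580322265625), (51.89521026611328, 59.90195846557617), 112.74723052978516)
((377.29986572265625, 183.29449462890625), (17.3922176361084, 22.57755470275879), 73.39366912841797)
(array([ 0.55826813, -0.21372186,  0.06865371]), [np.float64(0.000902879004521046), np.float64(0.0012207581977351294), np.float64(0.0012978357854476503)]) [[ 0.55716648 -0.21286825  0.07      ]] [[ 0.55781385 -0.21223717  0.07      ]]
((0.5582197904586792, -0.2124529331922531), (0.10974513739347458, 0.07359005510807037), 11.076526641845703)
5.95 pos [0.5657 0.0345 0.1048] row [-0.0611 -0.2446 -0.0752] [-1.000e-04 -8.000e-04 -4.598e-01] f [ 0.4  0.2 -3.4] w 0.4874414277045038 q6 0.33
```

The two ring fits differ by about 5 mm, and the coarse top mask probably took in the knob. I'll stop partway, beside the lens, for a closer wrist look.

Scaled: -0.14 m / 0.5 = -0.28, -0.13 m / 0.5 = -0.26, -0.12 rad / 3.1416 = -0.0382.

```bash
python3 go.py 0.559 -0.11 0.18 190.9
```

```text
5.95 pos [0.5657 0.0345 0.1048] row [-0.0323 -0.141  -0.0752] [-1.000e-04 -8.000e-04 -4.616e-01] f [ 0.4  0.2 -3.4] w 0.4874414277045038 q6 0.33
```

Request:
jog_arm:
  increments:
    - [0,0,-0.03,0,0,0]
    - [0,0,-0.07,0,0,0]
    - [-0.01,-0.03,-0.11,0,0,-0.0159]
    - [-0.02,-0.07,-0.14,0,0,-0.0382]
    - [-0.03,-0.12,-0.15,0,0,-0.0637]
    - [-0.04,-0.17,-0.15,0,0,-0.0891]
    - [-0.05,-0.22,-0.15,0,0,-0.1146]
    - [-0.06,-0.26,-0.15,0,0,-0.1369]
    - [-0.064,-0.28,-0.15,0,0,-0.1464]
    - [-0.064,-0.28,-0.15,0,0,-0.1464]
    - [-0.064,-0.28,-0.15,0,0,-0.1464]
    - [-0.064,-0.28,-0.15,0,0,-0.1464]

```text
time: 7.15
eef_pos: [0.5592, -0.1082, 0.1801]
ee_rot: [0.296, -3.127, -0.0]
force: [-0.5, -0.5, -2.9]
width: 0.488
finger_force: 61.7
```

Request:
jog_arm:
  increments:
    - [0,0,0,0,0,0]
    - [0,0,0,0,0,0]

```text
time: 7.35
eef_pos: [0.5593, -0.1084, 0.1803]
ee_rot: [0.297, -3.128, -0.0]
force: [-0.3, -0.3, -3.1]
width: 0.493
finger_force: 61.7
```

Run:
```python
from h import *
import pickle
s=readout.get_state(); im=capture("wrist")[:,:,::-1]; cv2.imwrite("pics/w4.png",im); pickle.dump(s,open("w4.pkl","wb"))
```

```text
(no output)
```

View pics/w4.png

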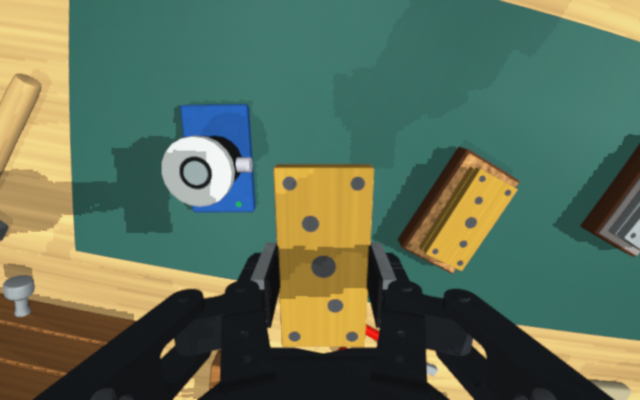

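The wrist view shows the lens at (195.5,172), the ring clear of the plate, and the blue base edges parallel to the plate.

Run:
```python
from h import *
import pickle
s=pickle.load(open("w4.pkl","rb"));s1=pickle.load(open("w1.pkl","rb"));im=cv2.imread("pics/w4.png")
g=cv2.cvtColor(im,cv2.COLOR_BGR2GRAY); roi=(g<60).astype(np.uint8)
n,l,st,ce=cv2.connectedComponentsWithStats(roi[150:195,172:218]); 
for i in range(1,n): print(st[i],ce[i]+[172,150])
c=(195.5,172.)
print(plane("wrist",[c],.07,s))
print(meet([(e,d[0]) for e,d in(rays("wrist",[c],s),rays("wrist",[(99,272)],s1))]))
print(meet([(e,d[0]) for e,d in(rays("wrist",[c],s),rays("wrist",[(99,272)],s1),rays("top",[(379.1,182.9)]),rays("scene",[(248.2,185.2)]))]))
b=mask(im,(100,110,40),(125,255,255),(165,90,265,225));h=cv2.convexHull(biggest(b))
w=plane("wrist",h[:,0],.014,s)[:,:2].astype(np.float32);print(cv2.minAreaRect(w))
p=plane("wrist",[(289.5,183.5),(357.5,183.5),(352,337),(294,337),(323.5,266)],.1895,s);print(p.round(4))
```

```text
[  8   7  31  31 223] [195.06726457 171.41255605]
[[ 0.55883526 -0.21680443  0.07      ]]
(array([ 0.55886308, -0.21723904,  0.0686555 ]), [np.float64(0.00034224195270040556), np.float64(0.00034224195270067943)])
(array([ 0.55885857, -0.21741721,  0.06804811]), [np.float64(0.0005147517814169459), np.float64(0.0003148074835334589), np.float64(0.0012111456076659814), np.float64(0.001618660975148471)])
((0.5303543210029602, -0.22069595754146576), (0.051959797739982605, 0.06835954636335373), 10.30505657196045)
[[ 0.5222 -0.1306  0.1895]
 [ 0.5165 -0.1011  0.1895]
 [ 0.5977 -0.0855  0.1895]
 [ 0.6035 -0.1154  0.1895]
 [ 0.5594 -0.1081  0.1895]]
```

All views put the lens at (0.559, -0.217), 68 to 70 mm high. The plate's yaw is about 10.7°, matching the base, and its centre is at the TCP.

```bash
python3 go.py 0.559 -0.217 0.1205 190.7
```

```text
7.4 pos [ 0.5593 -0.1085  0.1803] row [ 0.0207 -0.1065  0.0598] [0.     0.0001 0.0023] f [ 0.1  0.6 -1.9] w 0.4897816292640092 q6 -0.38
```

Scaled: -0.1065 m / 0.5 = -0.213, -0.095 m / 0.5 = -0.19.

Request:
jog_arm:
  increments:
    - [0.006,-0.03,0,0,0,0]
    - [0.016,-0.08,0,0,0,0]
    - [0.028,-0.14,0,0,0,0]
    - [0.036,-0.19,0,0,0,0]
    - [0.0414,-0.213,0,0,0,0]
    - [0.0414,-0.213,0.02,0,0,0]
    - [0.0414,-0.213,0.05,0,0,0]
    - [0.0414,-0.213,0.08,0,0,0]
    - [0.0414,-0.213,0.106,0,0,0]
    - [0.0414,-0.213,0.1196,0,0,0]
    - [0.0414,-0.213,0.1196,0,0,0]
    - [0.0414,-0.213,0.1196,0,0,0]

```text
time: 8.6
eef_pos: [0.5591, -0.2171, 0.1209]
ee_rot: [-0.297, 3.127, -0.0]
force: [0.2, 0.3, -2.4]
width: 0.491
finger_force: 61.7
```

Request:
jog_arm:
  increments:
    - [0,0,0,0,0,0]
    - [0,0,0,0,0,0]
    - [0,0,0,0,0,0]
    - [0,0,0,0,0,0]
    - [0,0,0,0,0,0]

```text
time: 9.1
eef_pos: [0.559, -0.2174, 0.1206]
ee_rot: [-0.296, 3.128, -0.0]
force: [0.1, 0.8, -3.2]
width: 0.49
finger_force: 61.7
```

```bash
python3 go.py 0.559 -0.217 0.1205 190.7
```

Run:
```python
from h import *
a=capture("top")[:,:,::-1];b=capture("scene")[:,:,::-1]
cv2.imwrite("pics/end.png",np.vstack([cv2.resize(a[150:220,270:430],(640,280)),cv2.resize(b[130:270,180:440],(640,320))[:,:640]]))
```

```text
9.1 pos [ 0.559  -0.2174  0.1206] row [-0.0001  0.0004  0.0001] [-0.0001  0.0001  0.0019] f [ 0.1  0.8 -3.2] w 0.4898354592416023 q6 -0.56
```

View pics/end.png

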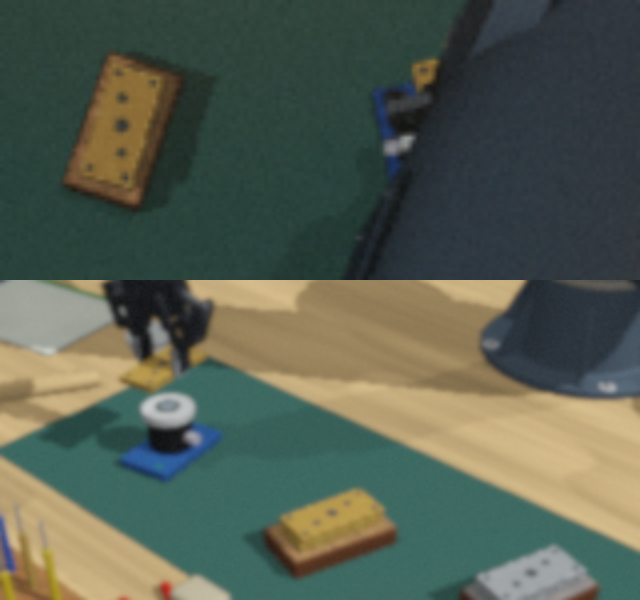

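The scene view shows the plate held level above the white ring at crop (165,365). The two remaining brass plates and the steel stack are in place, and the arm is still, so I'm handing in.

```bash
python3 -c "
from plant import robot, job, readout, capture, get_calibration
print(job.sign_off())"
```

```text
the job is handed in; nothing more can be done
None
```

I handed the job in at about 9.2 s with the top brass plate held level over the lens: within about 1 mm of the measured centre, long side along the base, underside about 50 mm above the glass. The verdict was not shown.

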